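Seat the tube and snap the toggle clamp shut

TASK

With the fingertips, push the square tube along its channel until its end is fully home against the fixture's stop, and only then push the toggle clamp's lever over centre so that it snaps across to its other end and the clamp presses down on the tube. Only push: do not lift the tube, and leave the other things on the bench where they are.

Things in the scene. Friction and masses are not known exactly. Their poses are not given: they have to be found in the camera images.
- fixture: Drilling fixture, bolted down: grey plate 140 (x) x 200 (y) x 12 mm. Origin: centre of its underside, on the bench; z up. Tube channel along y at x = 35 mm: 6 mm high rails on the plate, y -15 to 85, 1 mm clear of the tube each side, closed by the stop. Toggle clamp at x -70 to -3, y 11 to 69 mm; open, its arm stands upright near x = -10, 125 mm above the bench, and swings down to +x.
- stop_face (a point): Centre of the stop's face that the tube's head must touch: (35, 85, 22) mm in the fixture's frame; the face looks to -y. The stop is a steel block 46 mm wide (x) and 14 mm thick, its top 36 mm above the bench. Axes as the fixture's.
- tube: Loose square steel tube, 20 x 130 x 20 mm, about 0.11 kg, lying on the plate in the channel, 18 to 45 mm short of the stop at the start. Origin: centre of its underside, 12 mm above the bench; y along its length toward the stop. It slides with dry friction of about 1 N and stays where it is left.
- tube_head (a point): Centre of the tube's end face toward the stop, 10 mm above its underside.
- tube_tail (a point): Centre of the tube's other end face, the one to push on, 10 mm above its underside; 22 mm above the bench. It sticks out beyond the rails by 30 mm or more, so its sides are free there.
- lever_tip (a point): On the hand lever: a round black grip 18 mm in diameter; this is the centre of its round end (9 mm radius). 95 mm from the lever's pivot, which lies at (-45, 40, 46) mm in the fixture's frame, axis along y. z runs out along the lever. Open (start), it leans to the fixture's -x: tip at x = -91 mm, 129 mm above the bench. Shut, it leans to +x: x = -17 mm, 137 mm above the bench.
- clamp_lever (a joint): Lever angle, rad: 0 = open, leaning 0.5 rad from upright to the fixture's -x (start); 0.8 = shut, leaning 0.3 rad to +x. Pushed toward the fixture's +x. A spring holds it at either end: about 5 N level at the grip moves it off the open end; past the middle (about 0.35) it snaps to 0.8 by itself. The clamp's arm follows it, from upright down to level.
- clamp_pad: Sprung rubber foot, 16 mm in diameter, under the free end of the clamp's arm. Origin on the arm's centre line, 60 mm from the arm's pivot, the foot's face 20 mm below it. With the lever shut it stands on the tube at (35, 40) mm in the fixture's frame and presses with about 3 N.
- v_block: Bystander: ground steel V block 50 x 50 x 36 mm, origin centre of its underside, at the near right corner of the fixture.
- tape_measure: Bystander: tape measure standing on edge, 38 x 78 x 62 mm, origin centre of its underside, beyond the fixture.
- tape_roll: Bystander: flat roll of black tape 62 x 60 x 19 mm, origin centre of its underside, left of the fixture.
- screwdriver: Bystander: screwdriver 29 x 203 x 26 mm, origin centre of its underside, beyond the fixture.
- elbow: Bystander: copper pipe elbow 49 x 49 x 22 mm, origin centre of its underside, far to the left.
Not all that is in view belongs to the job. Of the things like the tube, leave any that is orange; of the rest the smaller one is meant.

How it is judged:
By the outcome, as a careful person would: the job done as asked, in the order asked, and still so for the second after the job is handed in, with the robot touching nothing.
It also fails if it takes over 43 s, if anything falls off the work surface, if the arm or the gripper's body presses on something with over 40 N, if the wrist force passes 120 N, or if a joint passes its speed limit or range.

ROBOT

A 6-joint arm with a two-finger parallel gripper is mounted at the origin on a cart in front of the work surface, level with it; the furniture and walls round the work are solid. World frame = base frame: x ahead of the robot, y to its left, z up, the work surface at z = 0. Lengths are in m, angles in rad, forces in N, time in s.
With the tool pointing down it reaches from about 0.4 to 0.825 m from the base axis. Payload 7 kg.
Tool frame: the origin (TCP) lies at the very end of the fingers, on their centre line; the grasp point (between the pads) lies 19 mm behind it (arm.pinch_z is the z of the grasp point in the tool frame, in m); z points along the fingers, y is the direction in which the jaws open and shut (so a half turn about z gives the same grasp; the last joint's range is limited). The gripper opens to 88 mm and grips with 3 to 60 N. Pads are 19 mm wide; open, the fingers measure 130 mm over their backs; the gripper's body (78 mm by 193 mm) begins 47 mm behind the grasp point.
Start: joints at [-0.978, 0.359, 0.012, 0, -1.224, -0.288], TCP at [0.203, -0.644, 0.227] pointing down, gripper open.
Joint ranges: [-3.07, 3.07], [-1.43, 2.12], [-1.02, 1.25], [-3.03, 1.67], [-3.05, -0], [-3.03, 3.03]. Speed limits (rad/s): [2.39, 2.39, 3.01, 3.14, 3.14, 3.14].

INTERFACE

Orientations are given as [roll, pitch, yaw] about the fixed x, y, z axes, in that order (R = Rz(yaw) Ry(pitch) Rx(roll)).
In Python, from station import arm gives the robot as it stands.
- The arm moves only by the tool drive_tool, never from a script. Its argument "targets" is a list of rows, each a list of 6 numbers: the shift along the world's x, y, z in units of 0.04 m (1.0 is 0.04 m), then the turn, a rotation vector about the world's x, y, z in units of 6 degrees (1.0 is 6 degrees). In form: [[x, y, z, wx, wy, wz], ...]. A call has 1 to 5 rows; each row shifts and turns the commanded pose from where the row before left it; what a row does not reach is not made up. A row lasts 1/8 s, in which the tool goes at most 62.5 mm and 10.7 degrees, less where a joint would pass 70% of its speed; a pose out of reach is approached as far as the arm can. A call with a number of a shift or a turn outside -1 to 1 is refused whole. A call with a gripper value outside its range is refused whole. "claw" is the opening, from 0 (shut) to 1 (fully open), set as the call begins (left out, the last holds). The fingers move at their own pace and stop on an object; "newtons" is the grip in N (left out, the last holds). Time passes only in rows, so rows that do not move let the fingers close. It gives the time, the measured TCP pose, the force and the opening at its end, in the units of the state.
- arm.get_state(): the state, without advancing time (a new reading comes with each control period).
- arm.grab_frame(name): name is "side" or "top"; returns (picture, depth): 480x640x3 uint8, red, green, blue; 480x640 float32, m along the optical axis (not along the pixel's ray), 0 where there is no reading.
- arm.get_calibration(name): a dict with "mtx" (3x3 intrinsics, pixels), "dist_coeffs" ([k1, k2, p1, p2, k3] as OpenCV has them; the pictures are not rectified), "origin" and "rotation" of the camera in the world. Camera axes: x right, y up, looking along -z (the intrinsics and any distortion apply to the point x, -y, -z); pixel columns grow to the right and rows downward; lengths in m; the calibration is good to about 2 mm. A picture is of the moment at which its call begins. get_calibration takes no time and is no camera call.
- arm.job_done(): hands the job in, once; it reports no verdict.
Trained networks look in the newest picture that a camera, given by its name, has taken for a name from the list of things; names that differ only in an ending like _2 or _b are one class to them, and where a whole thing is asked for, a point or a joint stands for the part that bears it (a point fixed in the world has none). Each returns a list of dicts, best first, with "score" (0 to 1); they miss things now and then, are a little off and sometimes report something else, mostly with a low value. They report only what shows in the picture. A call takes as long as a camera call. They do not tell look-alikes from the thing itself.
- arm.search_frame(target, camera): "point" ([x, y, z] in m, in the coordinates of the camera as it stood for that picture, good to about 4 mm: the middle of the surface that is visible of it).
- arm.cut_out(target, camera): "pixels" (480x640 bool, what is visible of it).
- arm.landmark_of(target, camera): "point" ([x, y, z] in m, in the coordinates of the camera as it stood for that picture, good to about 4 mm: a listed point, or the origin of a listed thing).
The state is a dict: "t": time; "q": joint angles; "qd": joint speeds; "joint_efforts": joint torques, N m; "eef_pos": TCP position; "ee_rot": TCP orientation; "force": force on the tool from outside, world axes, zero at the start; "moment": the same for the moment, N m; "width": finger opening in m.
Only numpy, scipy, OpenCV 4.12 (cv2) and the standard library are available. Lean on these libraries where they do the work, as an engineer would, in place of code of your own. Each camera call takes 0.05 s, during which the arm holds its last target. There are 200 camera calls.

## Working session

There is one attempt and no reset: what is moved stays moved. The work goes in short steps, Python scripts to look and compute and a tool call to move; the robot and the scene stay as the last step left them, time stands still between calls to the robot, and variables do not carry over. Pictures are saved under pics/ and viewed, about 8 in all and at most 12, crops included, and the job is handed in when it is done.

Besides the shell and the picture viewer there is one more tool, called after "Request:" as name(argument=value, ...), one argument or row to a line, values as JSON. drive_tool: Moves the arm, as the interface text tells. Shifts and turns lie within -1 to 1; 1 stands for 0.04 m of shift or 6 degrees of turn. Its arguments: {"type":"object","properties":{"targets":{"type":"array"},"claw":{"type":"number"},"newtons":{"type":"number"}},"required":["targets"]}

```bash
mkdir -p pics; ls; cat > h.py <<'E'
import numpy as np, cv2
from station import arm
def w(cam,p):
    c=arm.get_calibration(cam); return np.array(c['rotation'])@np.array(p)+np.array(c['origin'])
def cloud(cam,depth):
    c=arm.get_calibration(cam); v,u=np.mgrid[:480,:640]
    n=cv2.undistortPoints(np.stack([u,v],-1).reshape(-1,1,2).astype(np.float64),np.array(c['mtx'],float),np.array(c['dist_coeffs'],float)).reshape(480,640,2)
    P=np.stack([n[...,0]*depth,-n[...,1]*depth,-depth],-1)
    return P@np.array(c['rotation']).T+np.array(c['origin'])
def proj(cam,P):
    c=arm.get_calibration(cam); q=(np.atleast_2d(P)-np.array(c['origin']))@np.array(c['rotation'])
    q=q*[1,-1,-1]
    return cv2.projectPoints(q.astype(float),np.zeros(3),np.zeros(3),np.array(c['mtx'],float),np.array(c['dist_coeffs'],float))[0].reshape(-1,2)
E
python3 - <<'E'
from h import *
for c in('top','side'):
    im,d=arm.grab_frame(c); cv2.imwrite(f'pics/{c}0.png',im[...,::-1]); np.save(f'{c}0.npy',d)
    print(c,arm.get_calibration(c)['origin'])
    for n in('fixture','tube','stop_face','tube_head','tube_tail','lever_tip','clamp_pad','v_block','tape_roll','screwdriver'):
        for r in arm.landmark_of(n,c)[:3]: print(n,round(r['score'],2),w(c,r['point']).round(4),proj(c,w(c,r['point'])).round().tolist())
print(arm.get_state())
E
```

```text
pics
top [0.49536255 0.0829307  1.36099209]
fixture 0.69 [2.6649 2.2524 3.5305] [[-166.0, 717.0]]
tube 0.98 [2.6894 2.277  3.555 ] [[-166.0, 717.0]]
tube 0.78 [2.6275 2.215  3.4931] [[-166.0, 717.0]]
tube 0.76 [2.6532 2.2408 3.5189] [[-166.0, 717.0]]
stop_face 0.81 [2.6415 2.2291 3.5071] [[-166.0, 717.0]]
stop_face 0.69 [2.6642 2.2518 3.5298] [[-166.0, 717.0]]
tube_head 0.94 [2.617  2.2045 3.4826] [[-166.0, 717.0]]
tube_head 0.68 [2.6349 2.2225 3.5005] [[-166.0, 717.0]]
tube_head 0.66 [2.6881 2.2757 3.5537] [[-166.0, 717.0]]
tube_tail 0.81 [2.6534 2.241  3.5191] [[-166.0, 717.0]]
tube_tail 0.67 [2.6628 2.2504 3.5284] [[-166.0, 717.0]]
tube_tail 0.62 [2.5964 2.184  3.462 ] [[-166.0, 717.0]]
lever_tip 0.66 [2.6555 2.2431 3.5211] [[-166.0, 717.0]]
lever_tip 0.58 [2.4469 2.0344 3.3125] [[-166.0, 717.0]]
clamp_pad 0.53 [2.4941 2.0817 3.3597] [[-166.0, 717.0]]
clamp_pad 0.36 [2.4524 2.04   3.318 ] [[-166.0, 717.0]]
v_block 0.88 [2.6539 2.2415 3.5195] [[-166.0, 717.0]]
tape_roll 0.54 [2.6612 2.2487 3.5268] [[-166.0, 717.0]]
screwdriver 0.93 [2.6967 2.2843 3.5624] [[-166.0, 717.0]]
screwdriv
[... 1069 characters left out ...]
screwdriver 0.89 [-2.8623 -2.6321 -2.9909] [[-133.0, 687.0]]
{'t': 1.1, 'q': array([-9.77896201e-01,  3.58629418e-01,  1.19074912e-02, -4.55690002e-07,
       -1.22407025e+00, -2.88128316e-01]), 'qd': array([ 0.00121555, -0.00267985,  0.00074028, -0.00183236, -0.00039446,
        0.00038016]), 'joint_efforts': array([ 2.64018736e-04, -5.82404888e+01,  2.93299234e+01,  7.00262457e+00,
        1.23199160e-02, -3.13706744e-05]), 'eef_pos': array([ 0.20255395, -0.64388493,  0.22654539]), 'ee_rot': array([-3.1415888e+00,  1.5886320e-06, -2.8368210e+00]), 'force': array([-1.04845568,  0.07033561, -0.09424061]), 'moment': array([ 0.01994388,  0.02006413, -0.0697461 ]), 'width': 0.08748277904453361}
```

```bash
python3 - <<'E'
from station import arm
for c in('top','side'):
    print(arm.get_calibration(c))
E
```

```text
{'mtx': array([[534.44520459,   0.        , 315.09632239],
       [  0.        , 534.44520459, 236.12204696],
       [  0.        ,   0.        ,   1.        ]]), 'dist_coeffs': array([-0.04980663,  0.        ,  0.        ,  0.        ,  0.        ]), 'origin': array([0.49536255, 0.0829307 , 1.36099209]), 'rotation': array([ 0.09616894,  0.00232842, -1.59474244])}
{'mtx': array([[462.42899668,   0.        , 316.37979572],
       [  0.        , 462.42899668, 237.57362464],
       [  0.        ,   0.        ,   1.        ]]), 'dist_coeffs': array([-0.01396433,  0.        ,  0.        ,  0.        ,  0.        ]), 'origin': array([0.64051046, 0.87075436, 0.51191073]), 'rotation': array([ 1.09324   , -0.01753675,  3.09115674])}
```

View pics/top0.png

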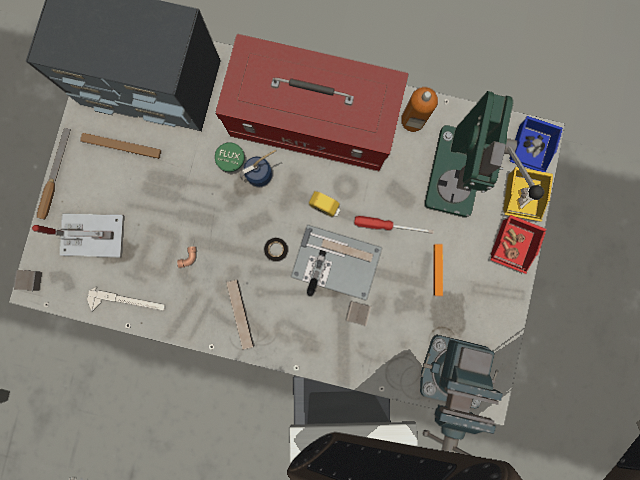

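View pics/side0.png

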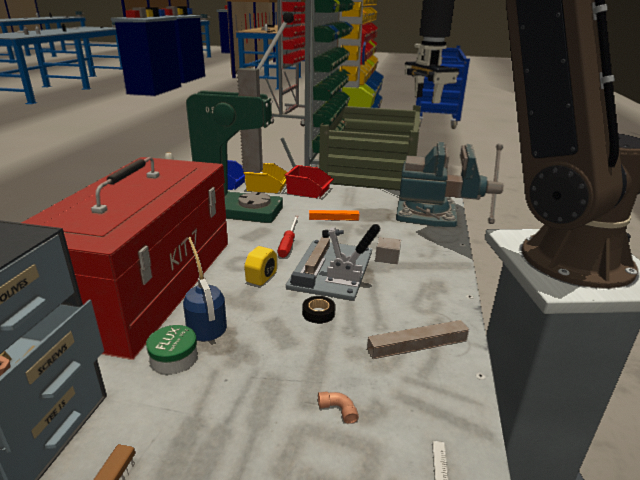

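Top view: the fixture is at (337,263), with its tube in the channel at (345,248) and the black lever grip at (312,287). Candidates for the tube are the one in the channel (345,248), the larger loose brown bar (240,313) and the orange bar (438,270). I take the one in the channel. A red-levered clamp at (90,235) is a decoy.

```bash
sed -i "s/^from station.*/from station import arm\nfrom scipy.spatial.transform import Rotation as R_/; s/np.array(c\['rotation'\])/R_.from_euler('xyz',c['rotation']).as_matrix()/g" h.py
python3 - <<'E'
from h import *
for c in('top','side'):
    for n in('fixture','tube','stop_face','tube_head','tube_tail','lever_tip','v_block'):
        for r in arm.landmark_of(n,c)[:3]: print(c,n,round(r['score'],2),w(c,r['point']).round(4),proj(c,w(c,r['point'])).round().tolist()[0])
im=cv2.imread('pics/top0.png'); d=np.load('top0.npy'); P=cloud('top',d)
m=(P[...,2]>.005)&(P[...,2]<.02)
s=np.zeros((480,640),bool); s[215:310,280:390]=1
k=m&s; n,l,st,_=cv2.connectedComponentsWithStats(k.astype(np.uint8)); b=1+np.argmax(st[1:,4])
pts=P[l==b]; print('plate z',np.median(pts[:,2]), cv2.minAreaRect((pts[:,:2]*1000).astype(np.float32)))
print('bench z',np.median(P[300:330,200:220,2]))
k=s&(P[...,2]>.027)&(P[...,2]<.042); 
cv2.imwrite('pics/c1.png',np.hstack([cv2.resize(im[215:310,280:390],None,fx=5,fy=5,interpolation=2)]))
E
```

```text
top fixture 0.69 [0.5568 0.0296 0.0034] [337.0, 263.0]
top tube 0.98 [ 0.5341 -0.2204  0.0009] [435.0, 269.0]
top tube 0.78 [4.351e-01 2.776e-01 2.000e-04] [240.0, 313.0]
top tube 0.76 [0.5898 0.0047 0.0154] [346.0, 249.0]
top stop_face 0.81 [0.6181 0.097  0.02  ] [310.0, 239.0]
top stop_face 0.69 [0.5577 0.0266 0.0041] [338.0, 262.0]
top tube_head 0.94 [0.5253 0.2957 0.0144] [232.0, 278.0]
top tube_head 0.68 [0.605  0.0644 0.0248] [323.0, 244.0]
top tube_head 0.66 [ 0.5991 -0.2267  0.0084] [437.0, 244.0]
top tube_tail 0.81 [ 0.5682 -0.0587  0.0171] [372.0, 257.0]
top tube_tail 0.67 [ 0.4672 -0.2225  0.0113] [438.0, 296.0]
top tube_tail 0.62 [0.3545 0.2589 0.0131] [247.0, 346.0]
top lever_tip 0.66 [ 4.256e-01 -2.210e-02 -2.000e-04] [359.0, 314.0]
top lever_tip 0.58 [0.4874 0.0993 0.1298] [309.0, 291.0]
top v_block 0.88 [ 0.4246 -0.0221  0.0007] [359.0, 315.0]
side fixture 0.85 [0.5557 0.0259 0.0015] [332.0, 268.0]
side fixture 0.32 [ 0.5936  0.1857 -0.0026] [318.0, 315.0]
side tube 0.95 [ 0.4369  0.278  -0.0011] [415.0, 346.0]
side tube 0.92 [ 0.5289 -0.2245 -0.0014] [334.0, 219.0]
side tube 0.56 [ 0.5874 -0.0012  0.0125] [317.0, 257.0]
side stop_face 0.89 [0.6137 0.102  0.0237] [306.0, 278.0]
side tube_head 0.92 [ 0.5968 -0.2261  0.0104] [309.0, 215.0]
side tube_head 0.78 [0.5166 0.2992 0.0085] [370.0, 351.0]
side tube_head 0.61 [0.6085 0.0675 0.0189] [308.0, 271.0]
side tube_tail 0.97 [ 0.4642 -0.2237  0.0106] [359.0, 215.0]
side tube_tail 0.8 [ 0.5652 -0.0577  0.0171] [325.0, 243.0]
side tube_tail 0.68 [0.3494 0.2543 0.0139] [463.0, 329.0]
side lever_tip 0.7 [0.4907 0.0932 0.1275] [371.0, 228.0]
side lever_tip 0.27 [ 0.6456 -0.119   0.0028] [290.0, 236.0]
side v_block 0.62 [ 0.4253 -0.0188 -0.0037] [388.0, 259.0]
plate z 0.01306082733881686 ((558.526611328125, 31.738685607910156), (204.88807678222656, 149.9993896484375), 72.88634490966797)
bench z 0.0007309842382865472
```

View pics/c1.png

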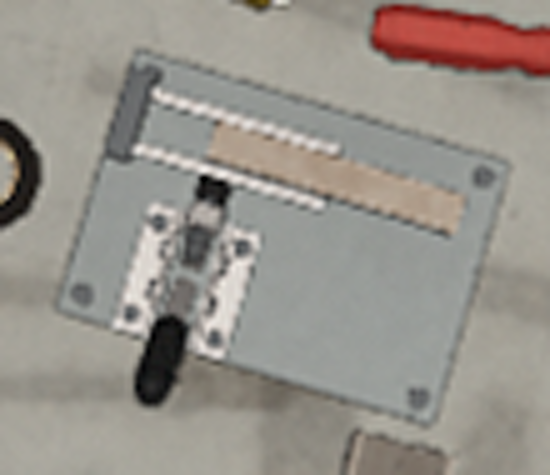

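```bash
python3 - <<'E'
from h import *
d=np.load('top0.npy'); P=cloud('top',d).reshape(-1,3); P=P[(d.ravel()>0)]
a=np.array([.2026,-.6439]);b=np.array([.5605,-.0788]);L=np.linalg.norm(b-a);u=(b-a)/L;n=np.array([-u[1],u[0]])
s=(P[:,:2]-a)@u; t=(P[:,:2]-a)@n
for k in np.arange(0.05,L+.1,.05): 
    m=(abs(s-k)<.025)&(abs(t)<.13); print(round(k,2),(a+k*u).round(2),P[m,2].max().round(3) if m.any() else None)
m=(P[:,0]>.15)&(P[:,0]<.5)&(P[:,1]<-.15)&(P[:,1]>-.45)&(P[:,2]>.05)
print('vise',P[m].min(0),P[m].max(0))
# fixture frame refine: tube top points & stop
from scipy.spatial.transform import Rotation as R
yaw=np.deg2rad(-17.1);c=np.array([.557,.029]);A=np.array([[np.cos(yaw),np.sin(yaw)],[-np.sin(yaw),np.cos(yaw)]])
for cam in('top','side'):
    Pc=cloud(cam,np.load(cam+'0.npy')).reshape(-1,3); F=np.c_[(Pc[:,:2]-c)@A.T,Pc[:,2]]
    for nm,m in (('tube',(abs(F[:,0]-35)<0)|((abs(F[:,0]-.035)<.025)&(F[:,1]>-.1)&(F[:,1]<.06)&(F[:,2]>.026)&(F[:,2]<.04))),
      ('stop',(abs(F[:,0]-.035)<.04)&(F[:,1]>.07)&(F[:,1]<.12)&(F[:,2]>.028)&(F[:,2]<.05)),
      ('grip',(F[:,0]<-.07)&(F[:,0]>-.12)&(abs(F[:,1]-.04)<.03)&(F[:,2]>.1)&(F[:,2]<.15))):
        print(cam,nm,m.sum(),np.percentile(F[m],[3,50,97],axis=0).round(4).tolist())
E
```

```text
0.05 [ 0.23 -0.6 ] 0.235
0.1 [ 0.26 -0.56] 0.302
0.15 [ 0.28 -0.52] None
0.2 [ 0.31 -0.47] 0.004
0.25 [ 0.34 -0.43] 0.009
0.3 [ 0.36 -0.39] 0.711
0.35 [ 0.39 -0.35] 0.711
0.4 [ 0.42 -0.31] 0.153
0.45 [ 0.44 -0.26] 0.131
0.5 [ 0.47 -0.22] 0.029
0.55 [ 0.5  -0.18] 0.031
0.6 [ 0.52 -0.14] 0.022
0.65 [ 0.55 -0.09] 0.039
0.7 [ 0.58 -0.05] 0.041
0.75 [ 0.6  -0.01] 0.057
vise [ 0.15007103 -0.35217953  0.05022228] [ 0.36250431 -0.17479284  0.72129862]
top tube 425 [[0.0255, -0.0767, 0.0282], [0.0351, -0.0152, 0.0329], [0.045, 0.0456, 0.038]]
top stop 105 [[0.0164, 0.086, 0.0297], [0.0373, 0.0925, 0.0364], [0.0589, 0.0992, 0.0415]]
top grip 91 [[-0.0961, 0.0352, 0.1099], [-0.083, 0.0435, 0.1315], [-0.0711, 0.0521, 0.1396]]
side tube 324 [[0.0233, -0.0733, 0.027], [0.0328, -0.0062, 0.0325], [0.044, 0.0505, 0.0342]]
side stop 165 [[0.0147, 0.0886, 0.0286], [0.0354, 0.0986, 0.0352], [0.0575, 0.1025, 0.0378]]
side grip 198 [[-0.0963, 0.0446, 0.1019], [-0.0841, 0.0514, 0.1216], [-0.0717, 0.0555, 0.1383]]
```

Request:
drive_tool(
  targets=[
    [0.6, 0.94, 0.2, 0, 0, 0.62],
    [0.6, 0.94, 0.2, 0, 0, 0.62],
    [0.6, 0.94, 0.2, 0, 0, 0.62],
    [0.6, 0.94, 0.2, 0, 0, 0.62],
    [0.6, 0.94, 0, 0, 0, 0.62],
  ],
  claw=0,
)

```text
t: 2.42
eef_pos: [0.3234, -0.4549, 0.2595]
ee_rot: [-3.14, 0.0, -2.51]
force: [1.0, -0.6, -0.7]
width: 0.043
```

Request:
drive_tool(
  targets=[
    [0.6, 0.94, 0, 0, 0, 0.62],
    [0.6, 0.94, 0, 0, 0, 0.62],
    [0.6, 0.94, 0, 0, 0, 0.62],
    [0.6, 0.94, 0, 0, 0, 0.62],
    [0.6, 0.94, 0, 0, 0, 0.62],
  ],
)

```text
t: 3.05
eef_pos: [0.4432, -0.2666, 0.2589]
ee_rot: [-3.141, 0.0, -2.185]
force: [-0.2, -1.0, -0.2]
width: 0.0007
```

Request:
drive_tool(
  targets=[
    [0.6, 0.94, 0, 0, 0, 0.62],
    [0.6, 0.94, 0, 0, 0, 0.62],
    [0.6, 0.94, 0, 0, 0, 0.62],
    [0.6, 0.94, 0, 0, 0, 0.62],
    [0, 0, 0, 0, 0, 0],
  ],
)

```text
t: 3.68
eef_pos: [0.5398, -0.1153, 0.2583]
ee_rot: [3.142, 0.0, -1.924]
force: [-0.2, 0.2, 0.6]
width: 0.0005
```

Request:
drive_tool(
  targets=[
    [0.52, 0.91, 0, 0, 0, 0.52],
    [0, 0, -1, 0, 0, 0],
    [0, 0, -1, 0, 0, 0],
    [0, 0, -1, 0, 0, 0],
    [0, 0, -1, 0, 0, 0],
  ],
)

```text
t: 4.3
eef_pos: [0.5591, -0.0817, 0.0977]
ee_rot: [-3.141, 0.0, -1.874]
force: [0.8, -0.4, -0.1]
width: 0.0004
```

Request:
drive_tool(
  targets=[
    [0, 0, -0.5, 0, 0, 0],
    [0, 0, -0.5, 0, 0, 0],
    [0, 0, 0, 0, 0, 0],
  ],
)

```text
t: 4.68
eef_pos: [0.558, -0.0818, 0.0574]
ee_rot: [3.139, -0.001, -1.874]
force: [-0.6, -0.1, 0.4]
width: 0.0004
```

```bash
python3 - <<'E'
from h import *
out=[]
for c in('top','side'):
    im,d=arm.grab_frame(c); print(d.shape)
    u,v=proj(c,[.565,-.06,.03])[0].astype(int); out.append(cv2.resize(im[v-40:v+40,u-40:u+40,::-1],(400,400),interpolation=2))
cv2.imwrite('pics/c2.png',np.hstack(out)); s=arm.get_state(); print(s['eef_pos'],s['ee_rot'],s['t'])
E
```

```text
(480, 640)
(480, 640)
[ 0.55958305 -0.08146182  0.05919871] [-3.14115442e+00 -4.62519419e-05 -1.87375770e+00] 4.775
```

View pics/c2.png

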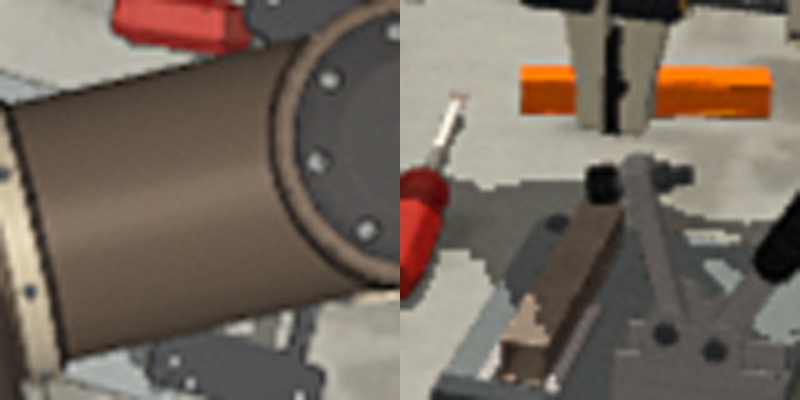

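The top view is blocked by the arm. The side view shows the closed fingers at (610,100), behind the tube's tail and clear of it. Next I go down.

Request:
drive_tool(
  targets=[
    [0, 0, -0.5, 0, 0, 0],
    [0, 0, -0.45, 0, 0, 0],
    [0, 0, 0, 0, 0, 0],
  ],
)

```text
t: 5.15
eef_pos: [0.559, -0.0813, 0.0206]
ee_rot: [3.141, -0.0, -1.874]
force: [-0.1, 0.7, 0.8]
width: 0.0002
```

Request:
drive_tool(
  targets=[
    [0.07, 0.24, 0, 0, 0, 0],
    [0.07, 0.24, 0, 0, 0, 0],
    [0, 0, 0, 0, 0, 0],
  ],
)

```text
t: 5.52
eef_pos: [0.5658, -0.0608, 0.0213]
ee_rot: [-3.14, 0.001, -1.872]
force: [0.2, -0.1, 0.2]
width: 0.0004
```

Request:
drive_tool(
  targets=[
    [0.03, 0.1, 0, 0, 0, 0],
    [0.03, 0.1, 0, 0, 0, 0],
    [0.03, 0.1, 0, 0, 0, 0],
    [0.03, 0.1, 0, 0, 0, 0],
    [0.03, 0.1, 0, 0, 0, 0],
  ],
)

```text
t: 6.15
eef_pos: [0.571, -0.0417, 0.0205]
ee_rot: [3.141, -0.0, -1.873]
force: [-0.9, -1.7, 1.6]
width: -0.0
```

Request:
drive_tool(
  targets=[
    [0.015, 0.05, 0, 0, 0, 0],
    [0.015, 0.05, 0, 0, 0, 0],
    [0, 0, 0, 0, 0, 0],
  ],
)

```text
t: 6.52
eef_pos: [0.5722, -0.0376, 0.0205]
ee_rot: [-3.142, 0.0, -1.873]
force: [-0.3, -0.0, 0.7]
width: 0.0005
```

```bash
python3 - <<'E'
from h import *
im,d=arm.grab_frame('side')
u,v=proj('side',[.59,.03,.03])[0].astype(int); cv2.imwrite('pics/c3.png',cv2.resize(im[v-50:v+50,u-50:u+50,::-1],(600,600),interpolation=2))
for n in ('tube_head','stop_face','tube_tail'):
    for r in arm.landmark_of(n,'side')[:3]: print(n,round(r['score'],2),w('side',r['point']).round(4))
s=arm.get_state(); print(s['eef_pos'],s['force'])
E
```

```text
tube_head 0.9 [0.6135 0.0982 0.0183]
tube_head 0.87 [0.5155 0.2952 0.0091]
stop_face 0.89 [0.616  0.1026 0.0253]
stop_face 0.67 [0.5636 0.0751 0.1119]
stop_face 0.49 [ 0.6976  0.0566 -0.0017]
tube_tail 0.93 [0.3491 0.2553 0.0148]
tube_tail 0.91 [ 0.575  -0.0257  0.0172]
tube_tail 0.53 [ 0.4645 -0.2216  0.0104]
[ 0.57214169 -0.03776493  0.02046139] [ 0.62192278 -0.56055612 -0.69392501]
```

View pics/c3.png

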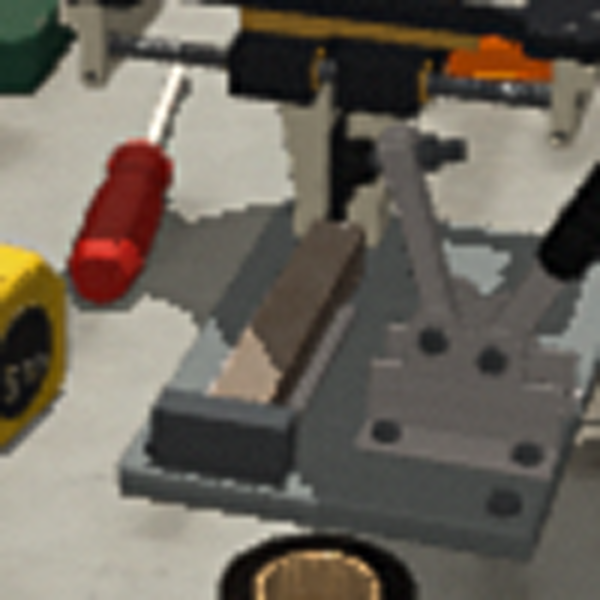

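The tube at (300,310) now nearly reaches the stop at (225,430). I creep on until the force rises.

Request:
drive_tool(
  targets=[
    [0.008, 0.026, 0, 0, 0, 0],
    [0.008, 0.026, 0, 0, 0, 0],
    [0.008, 0.026, 0, 0, 0, 0],
  ],
)

```text
t: 7.1
eef_pos: [0.5731, -0.0347, 0.0205]
ee_rot: [3.141, -0.0, -1.873]
force: [-0.4, -0.9, 0.1]
width: 0.0007
```

Request:
drive_tool(
  targets=[
    [0.008, 0.026, 0, 0, 0, 0],
    [0.008, 0.026, 0, 0, 0, 0],
  ],
)

```text
t: 7.35
eef_pos: [0.5732, -0.0337, 0.0205]
ee_rot: [3.141, -0.002, -1.873]
force: [0.5, -11.2, -0.6]
width: 0.0002
```

Request:
drive_tool(
  targets=[
    [0.008, 0.026, 0, 0, 0, 0],
    [0, 0, 0, 0, 0, 0],
  ],
)

```text
t: 7.6
eef_pos: [0.5732, -0.0336, 0.0205]
ee_rot: [3.14, -0.003, -1.874]
force: [0.2, -13.3, 0.4]
width: 0.0005
```

Request:
drive_tool(
  targets=[
    [-0.15, -0.5, 0, 0, 0, 0],
    [0, 0, 1, 0, 0, 0],
    [0, 0, 1, 0, 0, 0],
    [0, 0, 1, 0, 0, 0],
    [0, 0, 1, 0, 0, 0],
  ],
)

```text
t: 8.22
eef_pos: [0.5676, -0.052, 0.1819]
ee_rot: [-3.141, 0.001, -1.874]
force: [1.2, 0.9, -0.1]
width: 0.0002
```

Request:
drive_tool(
  targets=[
    [0, 0, 1, 0, 0, 0],
    [-0.66, 0.82, 0, 0, 0, 0],
    [-0.66, 0.82, 0, 0, 0, 0],
    [-0.66, 0.82, 0, 0, 0, 0],
    [-0.66, 0.82, 0, 0, 0, 0],
  ],
)

```text
t: 8.85
eef_pos: [0.4614, 0.0801, 0.2206]
ee_rot: [-3.142, 0.001, -1.874]
force: [0.0, 0.0, -0.1]
width: 0.0002
```

Request:
drive_tool(
  targets=[
    [-0.66, 0.82, 0, 0, 0, 0],
    [0, 0, 0, 0, 0, 0],
  ],
)

```text
t: 9.1
eef_pos: [0.4347, 0.1136, 0.2209]
ee_rot: [-3.141, 0.002, -1.87]
force: [0.3, -0.6, 0.9]
width: 0.0006
```

```bash
python3 - <<'E'
from h import *
s=arm.get_state(); print(s['eef_pos'],s['ee_rot'],s['force'],s['t'])
yaw=np.deg2rad(-17.1);c=np.array([.557,.029]);A=np.array([[np.cos(yaw),np.sin(yaw)],[-np.sin(yaw),np.cos(yaw)]])
print('tcp fix',A@(s['eef_pos'][:2]-c))
im,d=arm.grab_frame('side')
for n in ('tube','tube_head','stop_face','tube_tail','lever_tip'):
    for r in arm.landmark_of(n,'side')[:3]: p=w('side',r['point']); print(n,round(r['score'],2),p.round(4),(A@(p[:2]-c)).round(4))
u,v=proj('side',[.59,.06,.03])[0].astype(int); cv2.imwrite('pics/c4.png',cv2.resize(im[v-55:v+45,u-50:u+80,::-1],None,fx=6,fy=6,interpolation=2))
E
```

```text
[0.43469539 0.11359456 0.22091778] [-3.14142219e+00  1.87412018e-03 -1.86998451e+00] [ 0.33198855 -0.59863162  0.87499749] 9.1
tcp fix [-0.1417721  0.0448924]
tube 0.95 [0.5971 0.0381 0.0128] [0.0357 0.0205]
tube 0.91 [ 4.352e-01  2.784e-01 -2.000e-04] [-0.1898  0.2026]
tube 0.73 [ 0.5309 -0.2286 -0.0013] [ 0.0508 -0.2539]
tube_head 0.9 [0.6181 0.1004 0.0194] [0.0374 0.0862]
tube_head 0.81 [0.5143 0.2994 0.0092] [-0.1203  0.2459]
tube_head 0.73 [ 0.5974 -0.2245  0.0089] [ 0.1132 -0.2305]
stop_face 0.68 [0.6155 0.1001 0.0228] [0.0349 0.0852]
tube_tail 0.68 [ 0.4608 -0.2223  0.01  ] [-0.0181 -0.2685]
tube_tail 0.58 [ 0.5768 -0.025   0.0162] [ 0.0348 -0.0458]
tube_tail 0.55 [0.3505 0.2539 0.0141] [-0.2635  0.1542]
lever_tip 0.8 [0.4878 0.0937 0.1285] [-0.0852  0.0415]
```

View pics/c4.png

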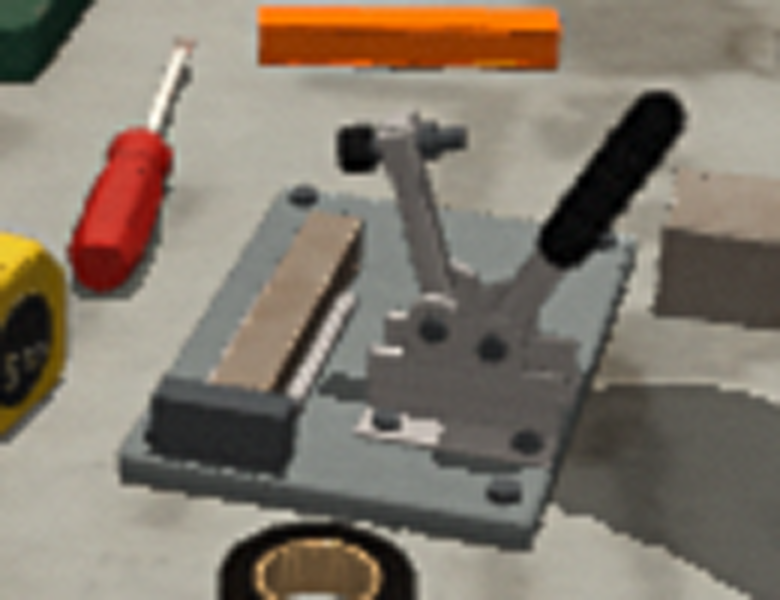

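The tube touches the stop at (225,385); the landmarks give head y = 86 and stop y = 85 mm. The lever is still open, with its grip end at (660,110). Next I go down beside the lever.

Request:
drive_tool(
  targets=[
    [-0.02, -0.08, -0.97, 0, 0, 0],
    [0, 0, -0.97, 0, 0, 0],
    [0, 0, -0.97, 0, 0, 0],
    [0, 0, 0, 0, 0, 0],
  ],
)

```text
t: 9.9
eef_pos: [0.4338, 0.1073, 0.1019]
ee_rot: [3.138, -0.005, -1.875]
force: [0.5, 0.2, 0.5]
width: 0.0004
```

Request:
drive_tool(
  targets=[
    [0.24, -0.074, 0, 0, 0, 0],
    [0.24, -0.074, 0, 0, 0, 0],
    [0.24, -0.074, 0, 0, 0, 0],
  ],
)

```text
t: 10.28
eef_pos: [0.4647, 0.1005, 0.1057]
ee_rot: [3.142, 0.001, -1.874]
force: [-10.2, 3.3, 10.6]
width: 0.0005
```

Request:
drive_tool(
  targets=[
    [0.24, -0.074, 0, 0, 0, 0],
    [0, 0, 0, 0, 0, 0],
  ],
)

```text
t: 10.52
eef_pos: [0.475, 0.0975, 0.105]
ee_rot: [-3.14, 0.002, -1.874]
force: [-1.9, 2.4, 1.4]
width: 0.0006
```

Request:
drive_tool(
  targets=[
    [0.14, -0.044, 0, 0, 0, 0],
    [0.14, -0.044, 0, 0, 0, 0],
    [0.14, -0.044, 0, 0, 0, 0],
  ],
)

```text
t: 10.9
eef_pos: [0.491, 0.0919, 0.1042]
ee_rot: [-3.141, 0.0, -1.873]
force: [0.2, 0.2, 0.4]
width: 0.0004
```

Request:
drive_tool(
  targets=[
    [0.14, -0.044, 0, 0, 0, 0],
    [0.14, -0.044, 0, 0, 0, 0],
    [0, 0, 0, 0, 0, 0],
  ],
)

```text
t: 11.28
eef_pos: [0.502, 0.0884, 0.104]
ee_rot: [3.142, -0.0, -1.874]
force: [-0.2, -0.9, 0.6]
width: 0.0006
```

```bash
python3 - <<'E'
from h import *
s=arm.get_state(); print(s['eef_pos'],s['force'],s['t'])
im,d=arm.grab_frame('side')
u,v=proj('side',[.59,.06,.03])[0].astype(int); cv2.imwrite('pics/c5.png',cv2.resize(im[v-65:v+35,u-50:u+80,::-1],None,fx=6,fy=6,interpolation=2))
E
```

```text
[0.50203234 0.08836077 0.10399619] [-0.22825304 -0.92306941  0.56866914] 11.275
```

View pics/c5.png

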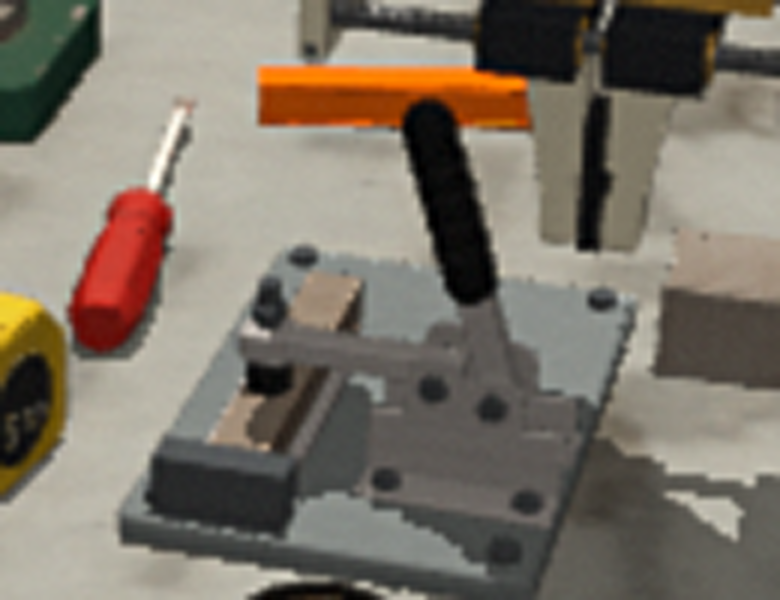

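The lever has snapped across: its grip is at (440,200), leaning to +x, and the pad is down on the tube at (268,375). The fingers are clear at (600,170). I back away and go up.

Request:
drive_tool(
  targets=[
    [-0.5, 0.15, 0, 0, 0, 0],
    [-0.7, 0.2, 0, 0, 0, 0],
    [-0.5, 0.15, 0.6, 0, 0, 0],
    [0, 0, 1, 0, 0, 0],
    [0, 0, 1, 0, 0, 0],
  ],
)

```text
t: 11.95
eef_pos: [0.433, 0.1085, 0.2094]
ee_rot: [3.142, -0.0, -1.873]
force: [0.3, 0.4, -0.0]
width: 0.0001
```

Request:
drive_tool(
  targets=[
    [0, 0, 0.5, 0, 0, 0],
    [0, 0, 0, 0, 0, 0],
    [0, 0, 0, 0, 0, 0],
  ],
)

```text
t: 12.32
eef_pos: [0.4331, 0.1083, 0.2274]
ee_rot: [3.141, -0.001, -1.874]
force: [-0.1, -0.4, -0.3]
width: 0.0001
```

```bash
python3 - <<'E'
from h import *
s=arm.get_state(); print(s['eef_pos'],s['force'],s['t'])
yaw=np.deg2rad(-17.1);c=np.array([.557,.029]);A=np.array([[np.cos(yaw),np.sin(yaw)],[-np.sin(yaw),np.cos(yaw)]])
im,d=arm.grab_frame('side'); cv2.imwrite('pics/c6.png',im[150:400,180:500,::-1].repeat(2,0).repeat(2,1))
for n in ('tube','tube_head','stop_face','tube_tail','lever_tip','clamp_pad','v_block'):
    for r in arm.landmark_of(n,'side')[:3]: p=w('side',r['point']); print(n,round(r['score'],2),p.round(4),(A@(p[:2]-c)).round(4))
E
```

```text
[0.43306481 0.10829597 0.22736617] [-0.08832378 -0.41218817 -0.25199543] 12.325
tube 0.9 [ 0.4362  0.2805 -0.003 ] [-0.1894  0.2049]
tube 0.79 [0.5974 0.037  0.0125] [0.0362 0.0195]
tube 0.64 [ 0.5315 -0.2233 -0.0011] [ 0.0498 -0.2486]
tube_head 0.92 [0.5171 0.2956 0.0112] [-0.1166  0.2431]
tube_head 0.83 [0.6161 0.1041 0.0216] [0.0344 0.0892]
tube_head 0.63 [ 0.5982 -0.2248  0.01  ] [ 0.114  -0.2305]
stop_face 0.64 [0.6168 0.1018 0.0171] [0.0358 0.0871]
stop_face 0.63 [0.6154 0.0993 0.0209] [0.0351 0.0844]
tube_tail 0.82 [ 0.4654 -0.2259  0.0111] [-0.0126 -0.2706]
tube_tail 0.67 [0.3485 0.2567 0.0111] [-0.2663  0.1563]
tube_tail 0.59 [ 0.5745 -0.0237  0.018 ] [ 0.0322 -0.0453]
lever_tip 0.71 [0.6203 0.1017 0.0187] [0.0391 0.0881]
lever_tip 0.58 [0.5567 0.0697 0.1362] [-0.0122  0.0388]
clamp_pad 0.58 [0.608  0.0575 0.0537] [0.0404 0.0423]
v_block 0.76 [ 0.4284 -0.0184 -0.0019] [-0.109  -0.0831]
```

View pics/c6.png

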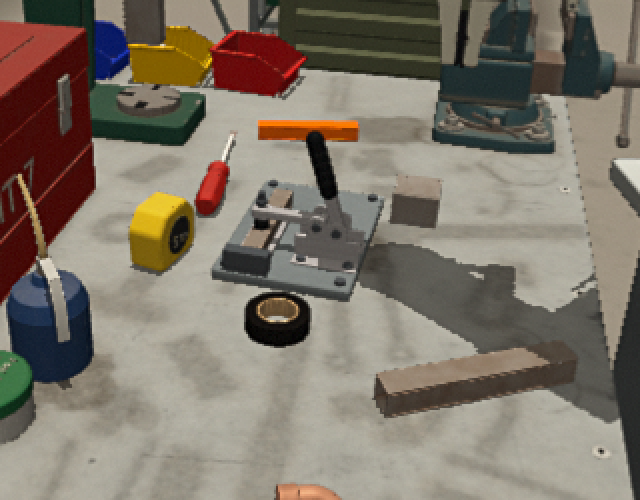

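The clamp is shut on the tube at (262,210), the tube is home against the stop at (247,258), and the other things stand where they were. I hand in the job.

```bash
python3 -c "
from station import arm
print(arm.job_done())"
```

```text
the job is handed in; nothing more can be done
None
```

The job is done and handed in at about 12.7 s. With the fingers shut, I pushed the brown tube in the channel until it stalled on the stop. I then pushed the lever until it snapped to the shut end, and backed the arm away.

- **Tube home:** the push stalled at 13 N, with the TCP at the fixture y expected for a tube against the stop. The last tail reading was y = -45 mm, which is the value for fully home.
- **Clamp shut:** the lever tip read at x = -12 mm and 136 mm high, against -17 and 137 mm expected. The pad appears down on the tube in the pictures. I did not measure its pressing force.
- **Bystanders:** the final picture shows the tape roll, V block, tape measure, screwdriver, orange bar and larger brown bar where they were. The elbow is only partly in that picture, and the arm never went near it.
- **Readings that disagreed:** the last tube_head reading was y = 89 mm, about 4 mm past the stop face at 85, which is within detector error. One higher-scored lever_tip result fell on the stop block, and I discarded it because its height was wrong. The first landmark run used a wrong reading of the camera rotation, which I fixed before any move.

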